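Slide the vial tray home under the hold-down spring

TASK

Load the vial tray into the autosampler dock with the fingertips: press the tray down hard against its sprung bed and, keeping it pressed, slide it along the channel so that its nose passes under the crossbar and the drag spring, until it is fully home against the end stop; then let go and move clear. Only press and push the tray, never pinch it to lift it out of its channel, and leave the bottles, tools and other things around the dock where they stand.

Things in the scene. Friction and masses are not known exactly. Their poses are not given: they have to be found in the camera images.
- dock: White and aluminium loading dock fixed to the bench, x = -125 to +185 mm, 92 mm wide. Origin on the bench surface, on the channel's centre line; x points along the channel the way the tray must travel, z up. Two guide rails: inner faces 65 mm apart, tops 27 mm above the bench. Between them a flat sprung bed, as long as the channel, stays level and sinks straight down up to 8 mm.
- dock_lip (a point): Middle of the lower front edge of the steel crossbar over the channel: x = 100 mm, 33 mm above the bench; axes as the dock's. The bar is 12 mm along x, top at 45 mm. The risen tray (top at 38 mm) strikes it; pressed down over 5 mm it passes under. Pressing takes about 6 N to start, 13 N for 5 mm, 17 N for the full 8 mm (top at 30 mm); aim for 6 to 8 mm.
- dock_stop (a point): Middle of the end stop's face, at x = 175 mm in the dock's frame, 30 mm above the bench (stop's top at 38 mm); axes as the dock's. The tray's nose must come up against it. The stop is rigid; before it the sliding drag is only 2 to 6 N, so a clear rise of the forward push tells that the tray is home.
- tray: Flat grey vial tray, loose, 140 (x) x 62 x 16 mm, about 0.22 kg. Origin at the centre of its underside, which rests 22 mm above the bench; x towards its nose, along the dock's x. Black vial caps lie flush in the front part. Nose 25 to 60 mm short of the crossbar at the start; slides easily on the bed. Home: origin at x = 105 mm in the dock's frame; let go there, it rises 3 mm and stays clamped.
- tray_pad (a point): Centre of the flat finger pad on the tray's top (pad x = -70 to -20 mm, this point x = -45, 16 mm above the underside); axes as the tray's. A thumb rib stands across the top in front of it: x = -20 to -14 mm, 50 mm wide, 10 mm high. Fingertips pressing on the pad can push forward against the rib; at home the rib is 9 mm short of the crossbar.
- tray_nose (a point): Middle of the tray's upper front edge: x = +70 mm, 16 mm above its underside; axes as the tray's.
- bed (a joint): How far the sprung bed is pressed down, m: 0 risen, 0.008 fully down.
- leaf (a joint): Angle by which the drag spring is lifted, rad: 0 free, about 0.13 riding on the tray when home; presses down with about 4 N. It is a slanting spring-steel leaf, 40 mm wide, 55 mm long, hanging from the crossbar's far side towards the end stop.
- vial: Bystander: vial, 24 mm across, 45 mm high, white cap, beside the dock near the crossbar. Origin under its centre.
- jar: Bystander: amber jar, 44 mm across, 65 mm high, beside the channel. Origin under its centre.
- wrench: Bystander: small steel wrench, 130 mm long, lying on the bench beside the channel, along its own x.
- beaker: Bystander: glass beaker, 64 mm across, 75 mm high, away from the dock.
- bottle: Bystander: glass bottle with an orange cap, 84 mm across, 170 mm high, away from the dock.
- rack: Bystander: empty white vial rack, 100 x 60 x 30 mm, away from the dock.
- tipbox: Bystander: closed blue tip box with a clear lid, 100 x 75 x 55 mm, away from the dock.
Things that resemble listed ones, but are neither listed nor needed, are in the scene too. What is shaped like the tray but green or turquoise is not meant.

How it is judged:
On the way, in this order (a step that is already met when the one before it is completed fails the run):
1. the fingers press the tray and its bed down at least 4 mm while its nose is still short of the crossbar (value of joint bed above 0.004 m and x of tray_nose in the frame of dock below 0.101 m and contact force between the fingers and tray above 5 N), for 0.1 s.
2. still pressed by the fingers, the nose passes at least 25 mm beyond the crossbar's front edge, under the drag spring (x of tray_nose in the frame of dock above 0.125 m and value of joint bed above 0.0035 m and value of joint leaf above 0.02 rad and contact force between the fingers and tray above 5 N), for 0.1 s.
At the end, for the whole second after the job is handed in: The tray's nose is within 4 mm of the end stop, under the crossbar (top no higher than 35 mm above the bench) with the drag spring riding on it, level and at rest; the bystanders have moved less than 30 mm (x of tray_nose in the frame of dock above 0.171 m and z of tray_nose in the frame of dock below 0.035 m and value of joint leaf above 0.05 rad and angle between the x axis of tray and the x axis of dock, either way round below 0.06 rad and angle between tray's own z axis and vertical below 0.06 rad and linear speed of tray below 0.01 m/s and distance of each of vial, jar, wrench, beaker, bottle, rack, tipbox from where it was at the start of the episode below 0.03 m); the robot touches nothing.
It fails at once if the tray is lifted more than 6 mm off its risen bed height (z of tray in the frame of dock above 0.028 m).
It fails at once if the tray is tipped by more than 9 degrees (angle between tray's own z axis and vertical above 0.157 rad).
It fails at once if a bystander is moved more than 30 mm (distance of any of vial, jar, wrench, beaker, bottle, rack, tipbox from where it was at the start of the episode above 0.03 m).
It also fails if it takes over 38 s, if anything falls off the work surface, if the arm or the gripper's body presses on something with over 40 N, if the wrist force passes 120 N, or if a joint passes its speed limit or range.

ROBOT

A 7-joint arm with a two-finger parallel gripper is mounted at the origin on the work surface. World frame = base frame: x ahead of the robot, y to its left, z up, the work surface at z = 0. Lengths are in m, angles in rad, forces in N, time in s.
With the tool pointing down it reaches from about 0.425 to 0.925 m from the base axis. Payload 6.8 kg.
Tool frame: the origin (TCP) lies on the centre line of the jaws, within the pads' length; the fingertips stand 14 mm ahead of it and the grasp point (between the pads) lies 5 mm behind it (r.tips_ahead is the distance from the TCP to the fingertips, in m); z points along the fingers, y is the line along which they close (so a half turn about z gives the same grasp; the last joint's range is limited). The gripper opens to 85 mm and grips with 20 to 120 N. Pads are 22 mm wide; open, the fingers measure 114 mm over their backs; the gripper's body (76 mm by 85 mm) begins 54 mm behind the grasp point. The pads swing forward as they close: fully open they stand 13 mm farther back than shut.
Start: joints at [1.221, 0.477, 0.022, 1.555, -0.011, 1.109, -0.083], TCP at [0.162, -0.655, 0.245] pointing down, gripper open.
Joint ranges: [-2.96, 2.96], [-0.34, 2.1], [-1.41, 1.46], [0.24, 2.44], [-1.37, 4.51], [0.17, 1.92], [-2.96, 2.96]. Speed limits (rad/s): [2.39, 2.39, 3.14, 3.14, 3.14, 3.14, 3.14].

INTERFACE

Orientations are given as a rotation vector (axis times angle).
In Python, from bench import r, eyes gives the robot as it stands.
- The arm moves only by the tool step_arm, never from a script. Its argument "rows" is a list of rows, each a list of 6 numbers: the shift along the world's x, y, z in units of 60 cm (1.0 is 60 cm), then the turn, a rotation vector about the world's x, y, z in units of pi rad (1.0 is pi rad). In form: [[x, y, z, rx, ry, rz], ...]. A call has 1 to 5 rows; each row is the pose to reach, as a shift and turn from the pose commanded when the call began, turning the shorter way round; what a row does not reach only later rows make up. A row lasts 1/12 s, in which the tool goes at most 41.7 mm and 7.16 degrees, less where a joint would pass 70% of its speed; a pose out of reach is approached as far as the arm can. A call with a number of a shift or a turn outside -1 to 1 is refused whole. A call with a gripper value outside its range is refused whole. "jaw" is the closure, from 0 (fully open) to 1 (shut), set as the call begins (left out, the last holds). The fingers move at their own pace and stop on an object; "squeeze" is the grip in N (left out, the last holds). Time passes only in rows, so rows that repeat a pose let the fingers close. It gives the time, the measured TCP pose, the force, the opening and the grip force at its end, in the units of the state.
- r.get_obs(): the state, without advancing time (a new reading comes with each control period).
- eyes.grab_frame(name): name is "scene" or "top" or "wrist"; returns the picture (420x560x3 uint8, red, green, blue); there is no depth.
- eyes.camera_info(name): a dict with "mtx" (3x3 intrinsics, pixels), "extrinsics" (4x4, takes a point from camera to world coordinates); the wrist camera has in their place "tool_from_camera" (4x4, takes a point from camera to tool coordinates, whose origin is the TCP and whose axes are the flange's). Camera axes: x right, y down, z forward; pixel columns grow to the right and rows downward; lengths in m; the calibration is good to about 2 mm. A picture is of the moment at which its call begins: read the wrist's pose just before it. camera_info takes no time and is no camera call.
- r.hand_in(): hands the job in; it is judged then, once.
The state is a dict: "clock": time; "joints": joint angles; "qvel": joint speeds; "tau": joint torques, N m; "tcp_pos": TCP position; "orientation": TCP orientation; "contact_force": force on the tool from outside, world axes, zero at the start; "moment": the same for the moment, N m; "grip_width": finger opening in m; "gripper_force": force on a finger pad.
Only numpy, scipy, OpenCV 4.12 (cv2) and the standard library are available. Lean on these libraries where they do the work, as an engineer would, in place of code of your own. Each camera call takes 0.05 s, during which the arm holds its last target. There are 200 camera calls.

## Working session

There is one attempt and no reset: what is moved stays moved. The work goes in short steps, Python scripts to look and compute and a tool call to move; the robot and the scene stay as the last step left them, time stands still between calls to the robot, and variables do not carry over. Pictures are saved under pics/ and viewed, at most 10 in all, crops included, and the job is handed in when it is done.

Besides the shell and the picture viewer there is one more tool, called after "Emit:" by a JSON object that holds its "name" and its "arguments", one argument or row to a line. step_arm: Moves the arm, as the interface text tells. Shifts and turns lie within -1 to 1; 1 stands for 60 cm of shift or pi rad of turn. Its arguments: {"type":"object","properties":{"rows":{"type":"array"},"jaw":{"type":"number"},"squeeze":{"type":"number"}},"required":["rows"]}

```bash
ls; mkdir -p pics; python3 - <<'E'
from bench import r, eyes
import cv2,json
o=r.get_obs(); print({k:o[k] for k in ('clock','tcp_pos','orientation','grip_width')}, r.tips_ahead)
for n in('scene','top'):
    cv2.imwrite(f'pics/{n}0.png',eyes.grab_frame(n)[:,:,::-1]); c=eyes.camera_info(n); print(n,c['mtx'],c['extrinsics'])
E
```

```text
pics
{'clock': 0.0, 'tcp_pos': array([ 0.16150094, -0.65480323,  0.24430803]), 'orientation': array([-3.11683018e+00, -3.78700710e-01,  5.14251182e-04]), 'grip_width': 0.08552273848300661} 0.014
scene [[394.39729357   0.         282.34303179]
 [  0.         394.39729357 214.90175198]
 [  0.           0.           1.        ]] [[ 0.63303778  0.5214447  -0.57215259  1.11148588]
 [ 0.77411918 -0.42797028  0.46645572 -0.39114613]
 [-0.00163344 -0.73819839 -0.6745817   0.68688606]
 [ 0.          0.          0.          1.        ]]
top [[442.91938713   0.         274.87172669]
 [  0.         442.91938713 205.91023265]
 [  0.           0.           1.        ]] [[ 0.00527497 -0.99435559  0.10596765  0.42060841]
 [-0.99967296 -0.00259195  0.02544107  0.01722858]
 [-0.0250228  -0.1060672  -0.99404407  1.26754074]
 [ 0.          0.          0.          1.        ]]
```

View pics/top0.png

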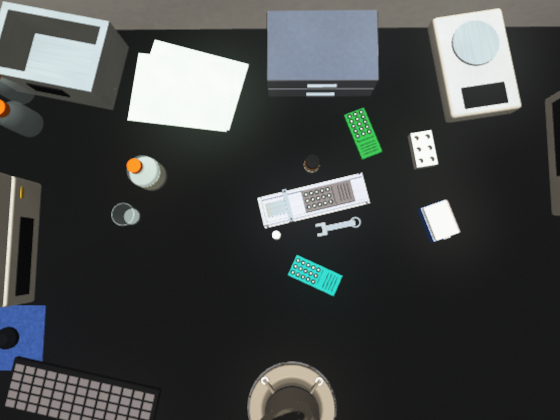

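View pics/scene0.png

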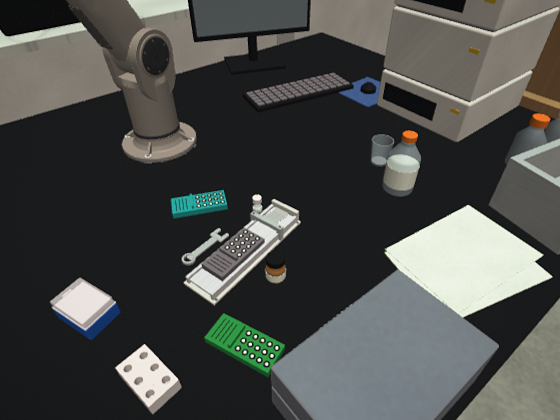

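The top view shows the dock from (368,185) to (260,215). Its crossbar is near (288,205), and the stop is at the left end. Three things look like the tray:
- grey at (328,197), in the dock channel
- green at (363,133)
- turquoise at (315,275)

The grey one in the channel fits. I'll enlarge it to confirm and measure.

```bash
cat > h.py <<'E'
import numpy as np, cv2
from bench import r, eyes
def ray(name,px,z):
    c=eyes.camera_info(name); T=c['extrinsics']
    d=T[:3,:3]@np.linalg.solve(c['mtx'],[px[0],px[1],1.]); o=T[:3,3]
    return o+d*(z-o[2])/d[2]
def proj(name,P):
    c=eyes.camera_info(name); T=c['extrinsics']
    p=c['mtx']@(T[:3,:3].T@(np.asarray(P)-T[:3,3])); return p[:2]/p[2]
E
python3 - <<'E'
from h import *
im=cv2.imread('pics/top0.png')
a=cv2.resize(im[165:240,250:380],None,fx=6,fy=6,interpolation=cv2.INTER_CUBIC)
cv2.imwrite('pics/topc.png',a)
# dock outline: bright low-sat, near the dock
g=im.max(2).copy(); m=np.zeros_like(g); m[165:235,250:380]=(g[165:235,250:380]>60)*255
n,l,s,c=cv2.connectedComponentsWithStats(m)
for i in range(1,n):
    if s[i,4]>30:
        pts=np.argwhere(l==i)[:,::-1].astype(np.float32); R=cv2.minAreaRect(pts)
        print(s[i],R,[ray('top',p,0.027).round(3).tolist() for p in cv2.boxPoints(R)])
E
```

```text
[303 165  17   8  69] ((311.0, 168.5), (7.0, 16.0), 90.0) [[0.67, -0.03, 0.027], [0.67, -0.076, 0.027], [0.65, -0.076, 0.027], [0.65, -0.03, 0.027]]
[ 257  172  114   57 3645] ((312.9001159667969, 199.08396911621094), (35.04484176635742, 110.15203857421875), 76.50426483154297) [[0.584, 0.105, 0.027], [0.658, -0.198, 0.027], [0.561, -0.219, 0.027], [0.488, 0.081, 0.027]]
[315 216  47  19 385] ((338.3322448730469, 225.382568359375), (13.033899307250977, 46.516536712646484), 79.99201965332031) [[0.505, -0.062, 0.027], [0.528, -0.19, 0.027], [0.492, -0.195, 0.027], [0.469, -0.068, 0.027]]
[271 230  11   5  41] ((276.0, 232.0), (10.0, 4.0), -0.0) [[0.474, 0.059, 0.027], [0.485, 0.059, 0.027], [0.485, 0.031, 0.027], [0.474, 0.031, 0.027]]
```

View pics/topc.png

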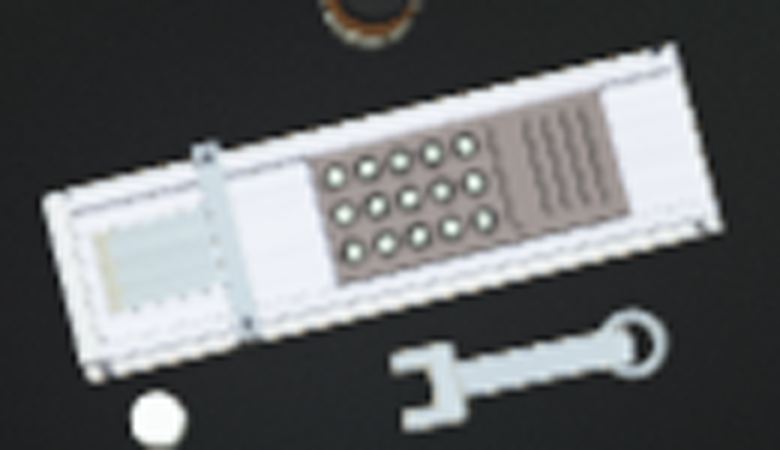

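The crop confirms the grey tray: its pad (ridges) is on the right at crop (580,160), the rib at (505,185), the nose edge at (325,220) and the crossbar at (228,240).

```bash
python3 - <<'E'
from h import *
im=cv2.imread('pics/top0.png').astype(int)
g=im.max(2); sub=(slice(165,240),slice(250,380))
m=np.zeros(g.shape,np.uint8); b=((im[...,2]-im[...,0]>4)&(g>60)&(g<190))[sub]; m[sub]=b*255
m=cv2.morphologyEx(m,cv2.MORPH_OPEN,np.ones((2,2)));m=cv2.morphologyEx(m,cv2.MORPH_CLOSE,np.ones((7,7)))
n,l,s,c=cv2.connectedComponentsWithStats(m)
i=1+np.argmax(s[1:,4]); pts=np.argwhere(l==i)[:,::-1].astype(np.float32); R=cv2.minAreaRect(pts); print(s[i],R)
W=np.array([ray('top',p,0.038)[:2] for p in cv2.boxPoints(R)]);print(W.round(4),np.linalg.norm(np.roll(W,-1,0)-W,axis=1))
C=ray('top',R[0],.038)[:2]
# dock ends by hand from crop corners (crop/6 + offset)
f=lambda u,v,z: ray('top',(250+(u-2.5)/6,165+(v-2.5)/6),z)[:2]
bl,fl,br,fr=f(42,195,.03),f(95,380,.03),f(675,42,.02),f(722,230,.02)
ax=(bl+fl-br-fr)/2; print('len',np.linalg.norm(ax),'yaw',np.degrees(np.arctan2(ax[1],ax[0])))
u=ax/np.linalg.norm(ax); v=np.array([-u[1],u[0]])
lip=(f(207,148,.045)+f(248,335,.045))/2
mid=(bl+fl+br+fr)/4; O=mid-u*.03
print('O',O,'bar mid in dock',(lip-O)@u,(lip-O)@v,'tray in dock',(C-O)@u,(C-O)@v,'C',C)
print('corners tray dock', [( (w-O)@u,(w-O)@v) for w in W])
print('pad',C-u*.045,'stop home pad',O+u*.06)
# vial jar
for nme,p,z in(('vial',(158,420),.045),('jar',(370,0),.065)): w=f(*p,z);print(nme,w,(w-O)@u,(w-O)@v)
E
```

```text
[ 303  181   53   32 1039] ((328.88232421875, 196.5294189453125), (21.3431339263916, 48.99219512939453), 75.96376037597656)
[[ 0.5907 -0.0285]
 [ 0.6245 -0.1614]
 [ 0.5662 -0.175 ]
 [ 0.5326 -0.0428]] [0.13709274 0.05986941 0.13637093 0.05984995]
len 0.30546234754526735 yaw 103.94176734950472
O [ 0.57801788 -0.08952241] bar mid in dock 0.10573612119877364 -0.0017113236791070625 tray in dock -0.012124655166907713 0.0026185863319664526 C [ 0.5783977 -0.1019208]
corners tray dock [(np.float64(0.056176854600412454), np.float64(-0.026998344488031987)), (np.float64(-0.08091366616826311), np.float64(-0.02777921426134169)), (np.float64(-0.08007755950741133), np.float64(0.032084354712881416)), (np.float64(0.056291208141071095), np.float64(0.03285149330331377))]
pad [ 0.5892398  -0.14559515] stop home pad [ 0.56356175 -0.03128994]
vial [0.47142769 0.04521577] 0.15645031133579418 0.07098694072127786
jar [ 0.66348141 -0.05157185] 0.0162413722563118 -0.0920895046014138
```

Emit:
{"name": "step_arm", "arguments": {
  "rows": [
    [0.7125, 0.8613, 0, 0, 0, 0],
    [0.7125, 0.8613, 0, 0, 0, 0],
    [0.7125, 0.8613, 0, 0, 0, 0],
    [0.7125, 0.8613, 0, 0, 0, 0],
    [0.7125, 0.8613, 0, 0, 0, 0]
  ],
  "jaw": 1,
  "squeeze": 60
}}

```text
clock: 0.52
tcp_pos: [0.2951, -0.493, 0.2449]
orientation: [-3.118, -0.378, 0.0]
contact_force: [1.0, -1.0, -0.5]
grip_width: 0.0255
gripper_force: 0.0
```

Remaining shift is (0.294, 0.355, 0).

Emit:
{"name": "step_arm", "arguments": {
  "rows": [
    [0.49, 0.592, 0, 0, 0, 0],
    [0.49, 0.592, 0, 0, 0, 0],
    [0.49, 0.592, 0, 0, 0, 0],
    [0.49, 0.592, 0, 0, 0, 0],
    [0.49, 0.592, 0, 0, 0, 0]
  ]
}}

```text
clock: 0.93
tcp_pos: [0.4279, -0.3325, 0.2452]
orientation: [-3.119, -0.379, 0.001]
contact_force: [0.4, -0.6, -0.2]
grip_width: -0.0001
gripper_force: 0.0
```

Emit:
{"name": "step_arm", "arguments": {
  "rows": [
    [0.25, 0.302, 0, 0, 0, 0],
    [0.25, 0.302, 0, 0, 0, 0],
    [0.25, 0.302, 0, 0, 0, 0],
    [0.25, 0.302, 0, 0, 0, 0],
    [0.25, 0.302, 0, 0, 0, 0]
  ]
}}

```text
clock: 1.35
tcp_pos: [0.5608, -0.1721, 0.245]
orientation: [-3.119, -0.378, 0.001]
contact_force: [0.6, -0.2, -0.4]
grip_width: -0.0001
gripper_force: 0.0
```

Emit:
{"name": "step_arm", "arguments": {
  "rows": [
    [0.047, 0.057, 0, 0, 0, 0],
    [0.047, 0.057, -0.07, 0, 0, 0],
    [0.047, 0.057, -0.14, 0, 0, 0],
    [0.047, 0.057, -0.2, 0, 0, 0],
    [0.047, 0.057, -0.25, 0, 0, 0]
  ]
}}

```text
clock: 1.77
tcp_pos: [0.5869, -0.1391, 0.0922]
orientation: [-3.118, -0.38, 0.004]
contact_force: [0.6, 0.3, -0.8]
grip_width: -0.0001
gripper_force: 0.0
```

```bash
python3 - <<'E'
from h import *
o=r.get_obs(); p=o['tcp_pos']; print(p,o['orientation'],o['clock'])
O=np.array([.578,-.0895]);u=np.array([-.241,.9705]);v=np.array([-u[1],u[0]])
print('tip in dock',(p[:2]-O)@u,(p[:2]-O)@v)
A=eyes.grab_frame('scene')[:,:,::-1]; B=eyes.grab_frame('top')[:,:,::-1]
a=cv2.resize(A[160:310,170:320],None,fx=4,fy=4,interpolation=3);b=cv2.resize(B[150:250,250:380],None,fx=6,fy=6,interpolation=3)
cv2.imwrite('pics/s1.png',a);cv2.imwrite('pics/t1.png',b)
w=eyes.grab_frame('wrist')[:,:,::-1];cv2.imwrite('pics/w1.png',w);print(eyes.camera_info('wrist'))
E
```

```text
[ 0.58687928 -0.13911962  0.09218272] [-3.11769216 -0.38002738  0.00448796] 1.7667
tip in dock -0.05029574560228883 0.0033409868718839077
{'mtx': array([[318.73319763,   0.        , 276.29955694],
       [  0.        , 318.73319763, 206.94496328],
       [  0.        ,   0.        ,   1.        ]]), 'tool_from_camera': array([[-1.73813616e-04, -9.49022457e-01, -3.15208415e-01,
         8.12403039e-02],
       [ 9.99999888e-01, -3.03836295e-04,  3.63359180e-04,
        -6.97361870e-05],
       [-4.40607779e-04, -3.15208317e-01,  9.49022404e-01,
        -1.28132744e-01],
       [ 0.00000000e+00,  0.00000000e+00,  0.00000000e+00,
         1.00000000e+00]])}
```

View pics/s1.png

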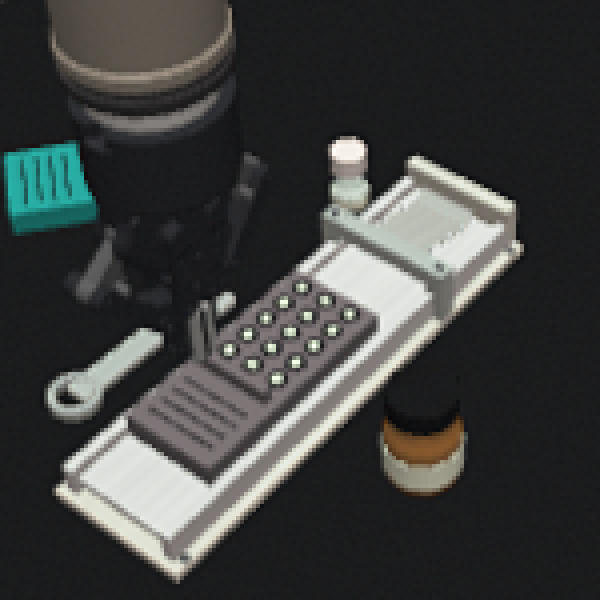

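View pics/w1.png

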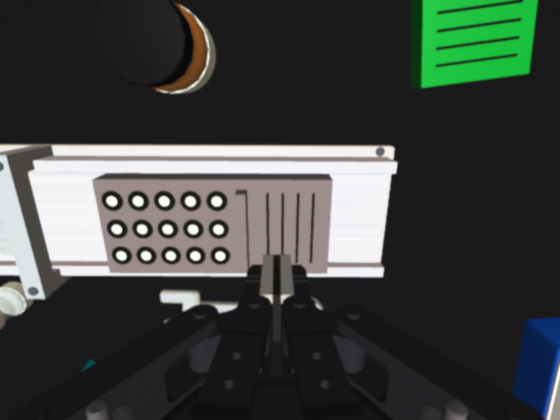

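The scene view shows the fingertips above the channel near the pad. In the wrist view the tray's rear edge is at column 330, the rib at 236–248, the tray sides at rows 179 and 272, and the fingertips at (276,258). I'll convert these to positions.

```bash
python3 - <<'E'
from h import *
from scipy.spatial.transform import Rotation as Ro
o=r.get_obs(); c=eyes.camera_info('wrist'); T=np.eye(4);T[:3,:3]=Ro.from_rotvec(o['orientation']).as_matrix();T[:3,3]=o['tcp_pos']
X=T@c['tool_from_camera']
def wr(px,z):
    d=X[:3,:3]@np.linalg.solve(c['mtx'],[*px,1.]);return X[:3,3]+d*(z-X[2,3])/d[2]
def pj(P):
    q=c['mtx']@(X[:3,:3].T@(P-X[:3,3]));return q[:2]/q[2]
O=np.array([.578,-.0895]);u=np.array([-.241,.9705]);v=np.array([-u[1],u[0]])
d=lambda w:(((w[:2]-O)@u).round(4),((w[:2]-O)@v).round(4))
print('tip px',pj(T[:3,3]+T[:3,:3]@[0,0,.014]), 'tip on tray px',pj(np.r_[o['tcp_pos'][:2],.038]))
for n,p,z in [('rearN',(331,179),.038),('rearS',(328,272),.038),('noseN',(96,179),.038),('noseS',(108,272),.038),('ribrearN',(248,192),.048),('ribrearS',(249,262),.048),
 ('railN end',(395,168),.027),('railS end',(383,271),.027),('lipN',(8,148),.045)]: print(n,wr(p,z).round(4),d(wr(p,z)))
E
```

```text
tip px [276.34172254 271.08574523] tip on tray px [276.51401158 237.3867638 ]
rearN [ 0.6304 -0.1615  0.038 ] (np.float64(-0.0825), np.float64(-0.0335))
rearS [ 0.5705 -0.1777  0.038 ] (np.float64(-0.0838), np.float64(0.0285))
noseN [ 0.5972 -0.0272  0.038 ] (np.float64(0.0559), np.float64(-0.0336))
noseS [ 0.5361 -0.0387  0.038 ] (np.float64(0.0594), np.float64(0.0285))
ribrearN [ 0.6139 -0.116   0.048 ] (np.float64(-0.0344), np.float64(-0.0284))
ribrearS [ 0.5708 -0.1259  0.048 ] (np.float64(-0.0336), np.float64(0.0158))
railN end [ 0.6443 -0.2002  0.027 ] (np.float64(-0.1234), np.float64(-0.0377))
railS end [ 0.5746 -0.2177  0.027 ] (np.float64(-0.1236), np.float64(0.0342))
lipN [0.6059 0.0173 0.045 ] (np.float64(0.097), np.float64(-0.0528))
```

Emit:
{"name": "step_arm", "arguments": {
  "rows": [
    [0.008, 0.001, -0.03, 0, 0, 0],
    [0.008, 0.001, -0.055, 0, 0, 0],
    [0.008, 0.001, -0.055, 0, 0, 0]
  ]
}}

```text
clock: 2.17
tcp_pos: [0.5932, -0.1391, 0.0625]
orientation: [-3.119, -0.379, 0.0]
contact_force: [-1.1, 0.9, -0.4]
grip_width: -0.0
gripper_force: 0.0
```

Emit:
{"name": "step_arm", "arguments": {
  "rows": [
    [0, 0, -0.01, 0, 0, 0],
    [0, 0, -0.016, 0, 0, 0],
    [0, 0, -0.02, 0, 0, 0],
    [0, 0, -0.024, 0, 0, 0],
    [0, 0, -0.024, 0, 0, 0]
  ]
}}

```text
clock: 2.58
tcp_pos: [0.594, -0.1394, 0.0494]
orientation: [3.118, 0.378, 0.003]
contact_force: [-2.1, -0.3, 8.2]
grip_width: 0.0005
gripper_force: 4.3
```

Emit:
{"name": "step_arm", "arguments": {
  "rows": [
    [0, 0, -0.004, 0, 0, 0],
    [0, 0, -0.008, 0, 0, 0],
    [0, 0, -0.009, 0, 0, 0],
    [0, 0, -0.009, 0, 0, 0]
  ]
}}

```text
clock: 2.92
tcp_pos: [0.5941, -0.1394, 0.0449]
orientation: [3.118, 0.378, 0.003]
contact_force: [-4.1, 0.2, 14.9]
grip_width: 0.0004
gripper_force: 7.5
```

Emit:
{"name": "step_arm", "arguments": {
  "rows": [
    [0, 0, -0.002, 0, 0, 0],
    [-0.002, 0.008, -0.002, 0, 0, 0],
    [-0.004, 0.016, -0.002, 0, 0, 0],
    [-0.006, 0.026, -0.002, 0, 0, 0],
    [-0.009, 0.036, -0.002, 0, 0, 0]
  ]
}}

```text
clock: 3.33
tcp_pos: [0.5909, -0.1213, 0.0449]
orientation: [3.114, 0.374, 0.01]
contact_force: [0.2, -5.7, 15.0]
grip_width: 0.0003
gripper_force: 7.5
```

Emit:
{"name": "step_arm", "arguments": {
  "rows": [
    [-0.003, 0.012, -0.001, 0, 0, 0],
    [-0.006, 0.024, -0.001, 0, 0, 0],
    [-0.009, 0.036, -0.001, 0, 0, 0],
    [-0.012, 0.048, -0.001, 0, 0, 0],
    [-0.014, 0.056, -0.001, 0, 0, 0]
  ]
}}

```text
clock: 3.75
tcp_pos: [0.5825, -0.0867, 0.0443]
orientation: [3.114, 0.375, 0.01]
contact_force: [-0.5, -7.3, 15.9]
grip_width: 0.0001
gripper_force: 7.9
```

Emit:
{"name": "step_arm", "arguments": {
  "rows": [
    [-0.003, 0.012, 0, 0, 0, 0],
    [-0.006, 0.024, 0, 0, 0, 0],
    [-0.009, 0.036, 0, 0, 0, 0],
    [-0.012, 0.048, 0, 0, 0, 0],
    [-0.014, 0.056, 0, 0, 0, 0]
  ]
}}

```text
clock: 4.17
tcp_pos: [0.5743, -0.0529, 0.0441]
orientation: [3.115, 0.375, 0.011]
contact_force: [0.9, -8.0, 14.3]
grip_width: -0.0001
gripper_force: 6.8
```

Emit:
{"name": "step_arm", "arguments": {
  "rows": [
    [-0.003, 0.012, -0.001, 0, 0, 0],
    [-0.006, 0.024, -0.001, 0, 0, 0],
    [-0.009, 0.036, -0.001, 0, 0, 0],
    [-0.011, 0.043, -0.001, 0, 0, 0],
    [-0.011, 0.043, -0.001, 0, 0, 0]
  ]
}}

```text
clock: 4.58
tcp_pos: [0.5682, -0.0271, 0.0439]
orientation: [3.115, 0.375, 0.012]
contact_force: [0.6, -7.0, 18.8]
grip_width: 0.0002
gripper_force: 9.6
```

Emit:
{"name": "step_arm", "arguments": {
  "rows": [
    [-0.001, 0.004, 0, 0, 0, 0],
    [-0.002, 0.007, 0, 0, 0, 0],
    [-0.002, 0.01, 0, 0, 0, 0],
    [-0.002, 0.01, 0, 0, 0, 0]
  ]
}}

```text
clock: 4.92
tcp_pos: [0.5674, -0.0227, 0.0439]
orientation: [3.114, 0.373, 0.012]
contact_force: [1.8, -9.2, 19.1]
grip_width: -0.0003
gripper_force: 9.4
```

Emit:
{"name": "step_arm", "arguments": {
  "rows": [
    [-0.001, 0.003, 0, 0, 0, 0],
    [-0.001, 0.006, 0, 0, 0, 0],
    [-0.001, 0.006, 0, 0, 0, 0]
  ]
}}

```text
clock: 5.17
tcp_pos: [0.5669, -0.0194, 0.0439]
orientation: [3.114, 0.372, 0.013]
contact_force: [0.3, -10.5, 18.1]
grip_width: -0.0001
gripper_force: 10.3
```

Emit:
{"name": "step_arm", "arguments": {
  "rows": [
    [-0.001, 0.003, 0, 0, 0, 0],
    [-0.001, 0.006, 0, 0, 0, 0],
    [-0.001, 0.006, 0, 0, 0, 0]
  ]
}}

```text
clock: 5.42
tcp_pos: [0.5668, -0.019, 0.0439]
orientation: [3.111, 0.368, 0.013]
contact_force: [4.1, -17.5, 16.3]
grip_width: -0.0001
gripper_force: 12.8
```

Push rose to 17.5 N with no motion, so the tray is against the stop. I'll push slightly once more to confirm and take a picture.

Emit:
{"name": "step_arm", "arguments": {
  "rows": [
    [-0.001, 0.004, 0, 0, 0, 0],
    [-0.001, 0.004, 0, 0, 0, 0]
  ]
}}

```text
clock: 5.58
tcp_pos: [0.5667, -0.0187, 0.0439]
orientation: [3.109, 0.366, 0.014]
contact_force: [5.2, -22.1, 15.4]
grip_width: -0.0001
gripper_force: 15.9
```

```bash
python3 - <<'E'
from h import *
A=eyes.grab_frame('scene')[:,:,::-1]
cv2.imwrite('pics/s2.png',cv2.resize(A[160:310,170:320],None,fx=4,fy=4,interpolation=3))
E
```

```text
(no output)
```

View pics/s2.png

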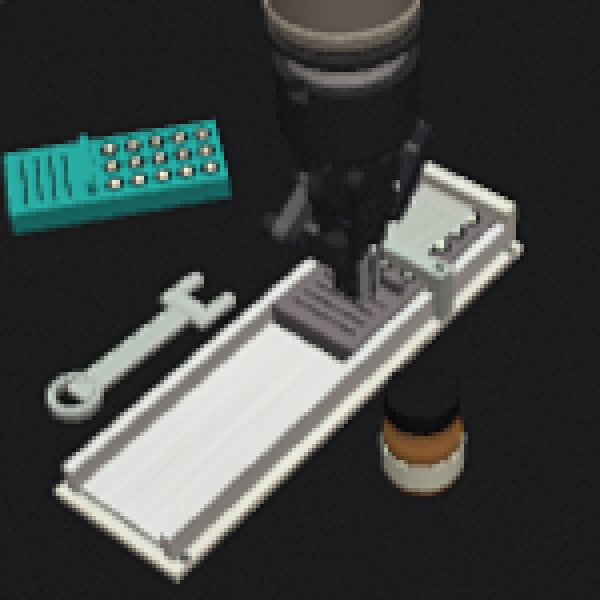

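The picture shows the tray under the crossbar and the leaf, with its nose at the stop (480,215), and the bystanders undisturbed. The finger position, dock x ≈ 71 mm, agrees with home. I'll lift straight up while easing the push.

Emit:
{"name": "step_arm", "arguments": {
  "rows": [
    [0, -0.003, 0.006, 0, 0, 0],
    [0, -0.005, 0.015, 0, 0, 0],
    [0.001, -0.007, 0.03, 0, 0, 0],
    [0.002, -0.01, 0.06, 0, 0, 0],
    [0.002, -0.01, 0.1, 0, 0, 0]
  ]
}}

```text
clock: 6.05
tcp_pos: [0.5614, -0.0148, 0.1001]
orientation: [-3.118, -0.379, 0.004]
contact_force: [-0.0, -1.0, 0.2]
grip_width: -0.0002
gripper_force: 0.0
```

Emit:
{"name": "step_arm", "arguments": {
  "rows": [
    [0, -0.05, 0.06, 0, 0, 0],
    [0, -0.1, 0.12, 0, 0, 0],
    [0, -0.16, 0.18, 0, 0, 0],
    [0, -0.22, 0.2, 0, 0, 0],
    [0, -0.28, 0.2, 0, 0, 0]
  ]
}}

```text
clock: 6.47
tcp_pos: [0.5648, -0.1749, 0.2244]
orientation: [3.117, 0.385, 0.012]
contact_force: [0.8, -0.2, -0.3]
grip_width: 0.0001
gripper_force: 0.0
```

Emit:
{"name": "step_arm", "arguments": {
  "rows": [
    [0, -0.05, 0, 0, 0, 0],
    [0, -0.1, 0, 0, 0, 0],
    [0, -0.15, 0, 0, 0, 0],
    [0, -0.15, 0, 0, 0, 0],
    [0, -0.15, 0, 0, 0, 0]
  ]
}}

```text
clock: 6.88
tcp_pos: [0.562, -0.2671, 0.2195]
orientation: [3.119, 0.374, 0.0]
contact_force: [-0.5, 0.5, 0.5]
grip_width: -0.0
gripper_force: 0.0
```

```bash
python3 - <<'E'
from h import *
A=eyes.grab_frame('scene')[:,:,::-1];B=eyes.grab_frame('top')[:,:,::-1]
a=cv2.resize(A[180:310,190:320],None,fx=3,fy=3,interpolation=3);b=cv2.resize(B[155:245,250:380],(390,270),interpolation=3)
c=np.zeros((390,790,3),np.uint8);c[:,:390]=a;c[:270,400:]=b;cv2.imwrite('pics/f.png',c)
O=np.array([.578,-.0895]);u=np.array([-.241,.9705])
for x in(.035,.070): print(proj('top',np.r_[O+u*x,.033]))
E
```

```text
[312.13423547 199.84951993]
[300.00092884 202.81123667]
```

View pics/f.png

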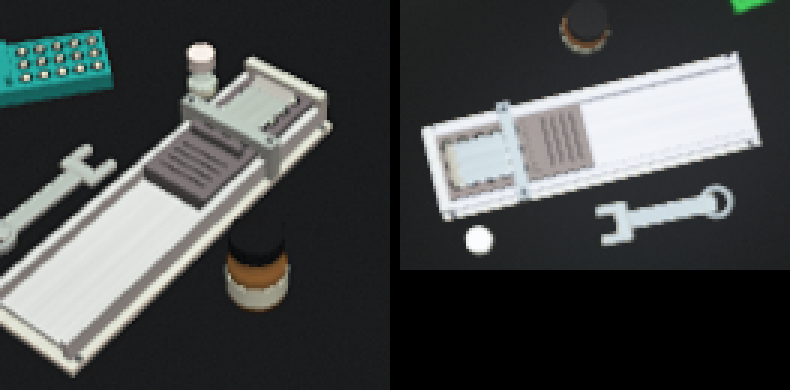

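The tray's rear edge is at top-view pixel (312,200), against (312.1,199.8) predicted for home. The tray sits under the bar and the leaf, the bystanders are in place, and the arm is clear.

```bash
python3 -c "
from bench import r
print(r.hand_in())"
```

```text
the job is handed in; nothing more can be done
None
```

The tray is pressed home against the end stop, clamped under the crossbar and the drag spring, with the arm clear and the bystanders in place; the job is handed in, and no verdict came back.

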